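Catch the photometer's falling cover and lower it shut

TASK

The cover of the small white photometer stands open, leaning back on its hinge: push it forward from behind until it tips over and begins to fall, then bring the fingers round to its front, catch the falling cover from below on the outside of the fingers while it is still well open, and lower it gently until it is fully shut, without letting it drop or slam. Do not pinch the cover or lift anything, and leave the other things on the bench where they are.

Things in the scene. Friction and masses are not known exactly. Their poses are not given: they have to be found in the camera images.
- reader: small white photometer, fixed on the bench: 170 mm deep (own x -70 to +100), 200 wide (y -100 to +100), 95 high, flat top. Origin on the bench under it; own -x is its front (it looks towards the robot and to the robot's right). Right (-y): wing with display and keys. Left: chamber with four cuvettes under the hinged cover. Nothing stands on the 20 cm in front of it; free air above
- cover (a joint): cover angle, rad: 0 shut, 1.57 upright, 1.75 end stop leaning back; starts at 1.64 to 1.75. Light friction and a weak damper: pushed below about 1.4 it falls to the front by itself, slowly at first (about 3 s from 1.37 to 0.6, 2 s from 1.3), then up to 0.6 to 0.9 rad/s, too fast to be left to shut alone
- cover_hinge (a point): middle of the cover's hinge line, 95 mm above the bench; the line runs along the photometer's y. Axes as reader
- tab_edge (a point): moves with the cover: middle of the outer edge of the lift tab (blue on top), on its underside, 150 mm from the hinge line. Tab 60 mm wide, 12 thick, standing out 35 mm beyond the cover's free edge; shut, it overhangs the photometer's front face by 35 mm with free air below. Axes: x from tab to hinge, z out of the top face
- cover_middle (a point): moves with the cover: middle of its underside, 62 mm from the hinge line. The cover is a plate 126 mm wide, 12 mm thick (white upper half, black underside), about 0.2 kg: at the tab it rests with about 1 N. The black underside faces down when shut, forward (own -x of the photometer) when open. Axes as tab_edge
- timer: white electronic timer, 60 x 66 x 18 mm, loose, to be left alone; origin under its middle
- wax_block: cream wax block, 34 x 42 x 22 mm, loose, to be left alone; origin under its middle
- stain_jar: clear upright staining jar with a foot, 68 mm wide, 89 mm tall, loose, to be left alone; origin under its middle
- cassette_pink: small pink tissue cassette, 38 x 28 x 6 mm, loose, to be left alone; origin under its middle
- coverslip_box: flat white box of cover slips, 46 x 62 x 16 mm, loose, to be left alone; origin under its middle
- tape_roll: roll of tape lying flat behind the photometer, 85 x 83 x 25 mm, loose, to be left alone; origin under its middle

How it is judged:
By the outcome, as a careful person would: the job done as asked, in the order asked, and still so for the second after the job is handed in, with the robot touching nothing.
It also fails if it takes over 61 s, if anything falls off the work surface, if the arm or the gripper's body presses on something with over 40 N, if the wrist force passes 120 N, or if a joint passes its speed limit or range.

ROBOT

A 6-joint arm with a two-finger parallel gripper is mounted at the origin on a cart in front of the work surface, level with it; the furniture and walls round the work are solid. World frame = base frame: x ahead of the robot, y to its left, z up, the work surface at z = 0. Lengths are in m, angles in degrees, forces in N, time in s.
With the tool pointing down it reaches from about 0.4 to 0.825 m from the base axis. Payload 7 kg.
Tool frame: the origin (TCP) lies midway between the tips of the shut fingers; the grasp point (between the pads) lies 19 mm behind it; z points along the fingers, y is the line along which they close (so a half turn about z gives the same grasp; the last joint's range is limited). The gripper opens to 88 mm and grips with 3 to 60 N. Pads are 19 mm wide; open, the fingers measure 130 mm over their backs; the gripper's body (78 mm by 193 mm) begins 47 mm behind the grasp point.
Start: joints at [-57.462, 20.546, 0.682, 0, -70.136, -16.507], TCP at [0.186, -0.649, 0.227] pointing down, gripper open.
Joint ranges: [-176.03, 176.03], [-82.01, 121.73], [-58.28, 71.71], [-173.87, 95.51], [-174.79, -0.11], [-173.66, 173.66]. Speed limits (degrees/s): [136.94, 136.94, 172.46, 180, 180, 180].

INTERFACE

Orientations are given as [roll, pitch, yaw] about the fixed x, y, z axes, in that order (R = Rz(yaw) Ry(pitch) Rx(roll)).
In Python, from plant import * gives the robot as it stands.
- The arm moves only by the tool move_arm, never from a script. Its argument "commands" is a list of rows, each a list of 7 numbers: the shift along the world's x, y, z in mm, then the turn, a rotation vector about the world's x, y, z in degrees, then the opening in per cent of the stroke, from 0 (shut) to 100 (fully open). In form: [[x, y, z, rx, ry, rz, fingers], ...]. A call has 1 to 20 rows; each row shifts and turns the commanded pose from where the row before left it; what a row does not reach is not made up. A row lasts 1/10 s, in which the tool goes at most 50 mm and 8.59 degrees, less where a joint would pass 70% of its speed; a pose out of reach is approached as far as the arm can. A call with a gripper value outside its range is refused whole. The fingers move at their own pace and stop on an object; "squeeze" is the grip in N (left out, the last holds). Time passes only in rows, so rows that do not move let the fingers close. It gives the time, the measured TCP pose, the force and the opening at its end, in the units of the state.
- get_state(): the state, without advancing time (a new reading comes with each control period).
- capture(name): name is "scene" or "top" or "wrist"; returns a dict with "frame" (400x640x3 uint8, blue, green, red), "camera_matrix" (3x3 intrinsics, pixels), "dist_coeffs" ([k1, k2, p1, p2, k3] as OpenCV has them; the pictures are not rectified), "world_to_cam" (4x4, takes a point from world to camera coordinates); the wrist camera has in their place "tool_from_camera" (4x4, takes a point from camera to tool coordinates, whose origin is the TCP and whose axes are the flange's). Camera axes: x right, y up, looking along -z (the intrinsics and any distortion apply to the point x, -y, -z); pixel columns grow to the right and rows downward; lengths in m; the calibration is good to about 2 mm. A picture is of the moment at which its call begins: read the wrist's pose just before it. There is no depth.
- close_job(): hands the job in, once; it reports no verdict.
The state is a dict: "time_s": time; "joints": joint angles; "qd": joint speeds; "joint_torque": joint torques, N m; "tcp_pos": TCP position; "eef_rot": TCP orientation; "contact_force": force on the tool from outside, world axes, zero at the start; "moment": the same for the moment, N m; "gripper_width": finger opening in m.
Only numpy, scipy, OpenCV 4.12 (cv2) and the standard library are available. Lean on these libraries where they do the work, as an engineer would, in place of code of your own. Each camera call takes 0.05 s, during which the arm holds its last target. There are 200 camera calls.

## Working session

There is one attempt and no reset: what is moved stays moved. The work goes in short steps, Python scripts to look and compute and a tool call to move; the robot and the scene stay as the last step left them, time stands still between calls to the robot, and variables do not carry over. Pictures are saved under pics/ and viewed, on a budget of 10 in all, crops included, one or two more only if the job needs it, and the job is handed in when it is done.

Besides the shell and the picture viewer there is one more tool, called after "Emit:" by a JSON object that holds its "fn" and its "kwargs", one argument or row to a line. move_arm: Moves the arm, as the interface text tells. Its arguments: {"type":"object","properties":{"commands":{"type":"array"},"squeeze":{"type":"number"}},"required":["commands"]}

```bash
mkdir -p pics; ls; python3 - <<'E'
from plant import *
import cv2
print(get_state())
for n in("scene","top"):
    c=capture(n); cv2.imwrite(f"pics/{n}0.png",c["frame"]); print(n,c["camera_matrix"],c["dist_coeffs"],c["world_to_cam"])
a=cv2.imread("pics/scene0.png");b=cv2.imread("pics/top0.png")
E
```

```text
pics
{'time_s': 0.0, 'joints': array([-5.74629615e+01,  2.05927733e+01,  6.34951124e-01, -1.93246438e-02,
       -7.01354970e+01, -1.65079067e+01]), 'qd': array([ 0.08645977, -0.02808439,  0.10303087,  0.05451278, -0.0293797 ,
        0.02590461]), 'joint_torque': array([-6.23352043e-04, -5.82719493e+01,  2.93066007e+01,  6.99758694e+00,
        6.94809831e-03, -1.70301364e-04]), 'tcp_pos': array([ 0.1862387 , -0.64830513,  0.22561902]), 'eef_rot': array([ 1.79905365e+02, -9.10133321e-03, -1.63977442e+02]), 'contact_force': array([-1.12499503, -0.45832772,  0.18030958]), 'moment': array([-0.02102485,  0.05920467, -0.00579028]), 'gripper_width': 0.08742438137762837}
scene [[464.01518577   0.         319.97562845]
 [  0.         464.01518577 209.26941701]
 [  0.           0.           1.        ]] [-0.05672378  0.          0.          0.          0.        ] [[ 0.96849713 -0.24877051 -0.01124894 -0.59229014]
 [ 0.15939761  0.58458441  0.79552088 -0.04070195]
 [-0.19132618 -0.77225274  0.60582175 -0.97852298]
 [ 0.          0.          0.          1.        ]]
top [[398.30212223   0.         322.38432961]
 [  0.         398.30212223 201.35809549]
 [  0.           0.           1.        ]] [-0.09262604  0.          0.          0.          0.        ] [[-0.05447969 -0.99849331 -0.00656252 -0.21278484]
 [ 0.96410885 -0.05431173  0.25989297 -0.59266475]
 [-0.25985782  0.0078319   0.96561513 -0.77095069]
 [ 0.          0.          0.          1.        ]]
```

View pics/scene0.png

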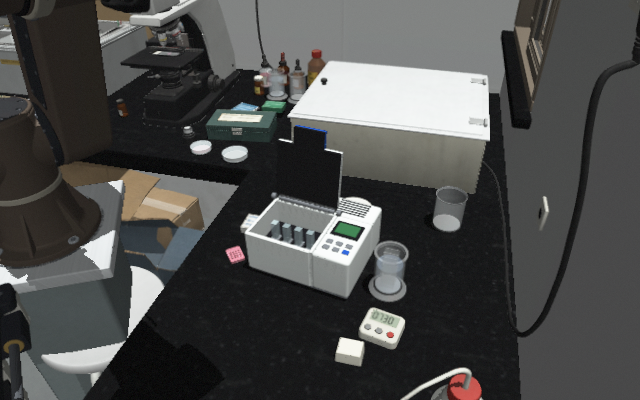

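View pics/top0.png

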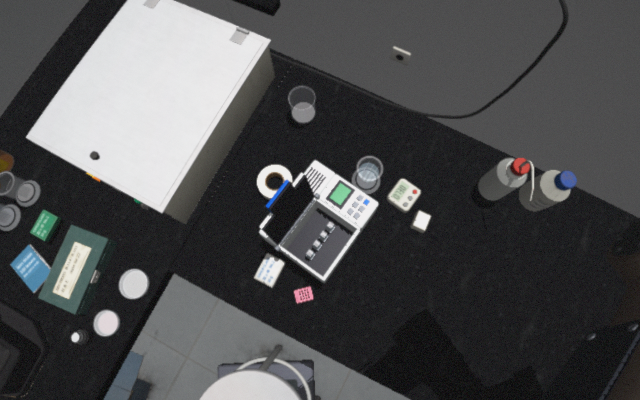

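```bash
python3 - <<'E'
import cv2
a=cv2.imread("pics/scene0.png")[120:300,225:405];b=cv2.imread("pics/top0.png")[150:290,245:395]
a=cv2.resize(a,None,fx=3.3333,fy=3.3333,interpolation=cv2.INTER_CUBIC)
b=cv2.resize(b,None,fx=4,fy=4,interpolation=cv2.INTER_CUBIC)
cv2.imwrite("pics/s1.png",a);cv2.imwrite("pics/t1.png",b)
E
```

```text
(no output)
```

View pics/s1.png

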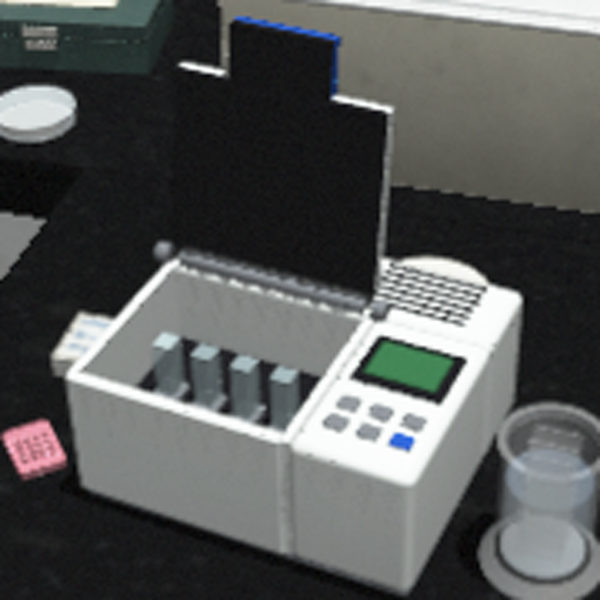

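View pics/t1.png

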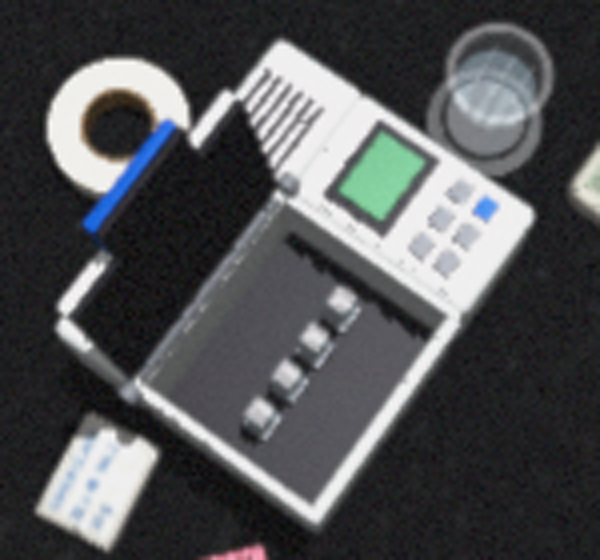

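```bash
cat > fit.py <<'E'
from plant import *
import cv2,numpy as np
from scipy.optimize import least_squares
C={n:capture(n) for n in("scene","top")}
def proj(n,P):
    c=C[n];W=c["world_to_cam"];p=np.atleast_2d(P)@W[:3,:3].T+W[:3,3];p=p*[1,-1,-1]
    return cv2.projectPoints(p,np.zeros(3),np.zeros(3),c["camera_matrix"],np.array(c["dist_coeffs"]))[0][:,0]
F=lambda x,y,z:("r",x,y,z); K=lambda d,y:("c",d,y)
S=[(F(-70,100,95),70,378),(F(-70,-100,95),410,487),(F(-70,-100,0),408,592),(F(-70,100,0),80,490),(F(100,-100,95),522,295),
 (K(150,30),233,25),(K(150,-30),335,43),(K(115,63),180,68),(K(115,-63),390,108)]
T=[(F(-70,100,95),318,525),(F(-70,-100,95),533,215),(F(100,-100,95),280,42),(K(150,-30),178,130),(K(150,30),98,237),(K(115,-63),235,98),(K(115,63),60,318)]
def world(f,q):
    x,y,yaw,hx,hy,a=q
    p=np.array(f[1:])/1e3 if f[0]=="r" else np.array([hx-f[1]/1e3*np.cos(a),hy+f[2]/1e3,.095+f[1]/1e3*np.sin(a)])
    c,s=np.cos(yaw),np.sin(yaw);return np.array([x+c*p[0]-s*p[1],y+s*p[0]+c*p[1],p[2]])
def res(q,v=0):
    r=[proj("scene",world(f,q))[0]-[225+u*.3,120+w*.3] for f,u,w in S]+[proj("top",world(f,q))[0]-[245+u/4,150+w/4] for f,u,w in T]
    return np.array(r) if v else np.ravel(r)
b=least_squares(res,[.6,-.25,.6,.06,.03,1.65],loss="soft_l1")
if __name__=="__main__":
    print(b.x,np.degrees(b.x[2]));print(res(b.x,1).round(1).tolist())
    for f in(K(0,0),K(150,0),K(115,0)):print(f,world(f,b.x))
    print(b.jac.shape,np.sqrt(np.diag(np.linalg.inv(b.jac.T@b.jac))))
E
python3 fit.py
```

```text
[ 0.53242314 -0.24847504  0.88712049  0.0634209   0.03428574  1.617115  ] 50.82826011640993
[[-3.4, -1.5], [0.3, -1.7], [-0.6, 6.3], [-0.7, 3.5], [0.7, -2.1], [-1.4, -2.8], [-0.8, -1.8], [-1.1, -1.3], [-0.2, 0.8], [-0.4, 0.2], [2.2, -1.1], [-0.2, -2.7], [1.1, -1.1], [-0.3, -0.4], [0.1, -0.6], [1.1, -0.7]]
('c', 0, 0) [ 0.54590254 -0.17765111  0.095     ]
('c', 150, 0) [ 0.55028953 -0.17226671  0.24483912]
('c', 115, 0) [ 0.5492659  -0.17352307  0.20987666]
(32, 6) [0.00104248 0.00139637 0.00827242 0.00794854 0.00160902 0.06032282]
```

```bash
sed -i 's/(F(-70,-100,0),408,592),(F(-70,100,0),80,490),//' fit.py; python3 fit.py; python3 - <<'E'
from fit import *
q=b.x
k=6
out=[]
for n,(u0,v0,u1,v1) in (("scene",(240,120,400,310)),("top",(250,150,390,290))):
    k=3
    im=cv2.resize(C[n]["frame"][v0:v1,u0:u1],None,fx=k,fy=k,interpolation=cv2.INTER_CUBIC)
    def line(fs,col):
        p=np.vstack([proj(n,world(f,q)) for f in fs]);p=((p+.5-[u0,v0])*k).round().astype(int)
        cv2.polylines(im,[p],False,col,1)
    for z in(0,95):line([F(-70,-100,z),F(100,-100,z),F(100,100,z),F(-70,100,z),F(-70,-100,z)],(0,255,0))
    for s in(-100,100):line([F(-70,s,0),F(-70,s,95)],(0,255,0))
    line([K(0,-63),K(115,-63),K(115,-30),K(150,-30),K(150,30),K(115,30),K(115,63),K(0,63),K(0,-63)],(0,0,255))
    out.append(im)
h=max(i.shape[0] for i in out)
out=[cv2.copyMakeBorder(i,0,h-i.shape[0],0,0,cv2.BORDER_CONSTANT) for i in out]
o=np.hstack(out);s=800/o.shape[1];cv2.imwrite("pics/ov.png",cv2.resize(o,None,fx=min(s,1),fy=min(s,1)))
E
```

```text
[ 0.53121199 -0.24984858  0.88817209  0.06488639  0.03413546  1.62015321] 50.88851223211413
[[-4.0, -0.9], [-0.1, -1.0], [0.3, -1.6], [-1.4, -2.8], [-0.8, -1.8], [-1.2, -1.3], [-0.2, 0.8], [0.4, 0.8], [2.9, -0.6], [0.4, -2.2], [1.1, -1.1], [-0.3, -0.5], [0.1, -0.6], [1.2, -0.6]]
('c', 0, 0) [ 0.54565798 -0.17796822  0.095     ]
('c', 150, 0) [ 0.55032646 -0.172226    0.24481733]
('c', 115, 0) [ 0.54923715 -0.17356586  0.20985995]
(28, 6) [0.0011605  0.00134494 0.00818669 0.00792811 0.00165163 0.06016347]
```

View pics/ov.png

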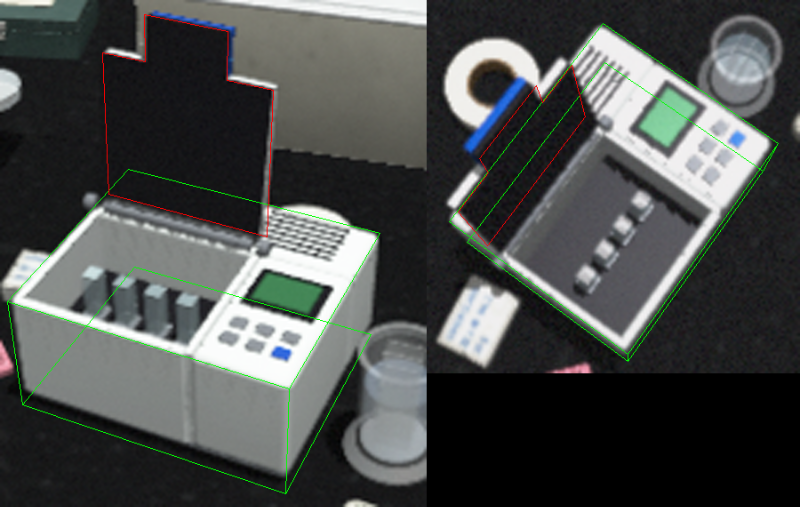

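```bash
python3 - <<'E'
s=open('fit.py').read()
s=s.replace("(K(115,63),180,68)","(K(0,'w'),165,250),(K(0,'-w'),379,312),(K(115,63),180,68)").replace("(K(150,-30),178,130)","(K(0,'-w'),288,183),(K(0,'w'),131,391),(K(150,-30),178,130)")
s=s.replace("x,y,yaw,hx,hy,a=q","x,y,yaw,hx,hy,a,w=q\n    if f[-1]in('w','-w'): f=(f[0],f[1],w*(1e3 if f[-1]=='w' else -1e3))").replace("1.65]","1.65,.066]")
s=s.replace("'c'","'c'")
open('fit.py','w').write(s)
E
python3 fit.py; cat > ov.py <<'E'
from fit import *
def overlay(name,q,C=C):
    out=[];k=3
    for n,(u0,v0,u1,v1) in (("scene",(240,120,400,310)),("top",(250,150,390,290))):
        im=cv2.resize(C[n]["frame"][v0:v1,u0:u1],None,fx=k,fy=k,interpolation=cv2.INTER_CUBIC)
        def line(fs,col):
            p=np.vstack([proj(n,world(f,q)) for f in fs]);p=((p+.5-[u0,v0])*k).round().astype(int)
            cv2.polylines(im,[p],False,col,1)
        for z in(0,95):line([F(-70,-100,z),F(100,-100,z),F(100,100,z),F(-70,100,z),F(-70,-100,z)],(0,255,0))
        for s in(-100,100):line([F(-70,s,0),F(-70,s,95)],(0,255,0))
        line([K(0,-63),K(115,-63),K(115,-30),K(150,-30),K(150,30),K(115,30),K(115,63),K(0,63),K(0,-63)],(0,0,255))
        out.append(im)
    h=max(i.shape[0] for i in out)
    out=[cv2.copyMakeBorder(i,0,h-i.shape[0],0,0,cv2.BORDER_CONSTANT) for i in out]
    o=np.hstack(out);s=800/o.shape[1];cv2.imwrite(name,cv2.resize(o,None,fx=min(s,1),fy=min(s,1)))
if __name__=="__main__": overlay("pics/ov2.png",b.x)
E
python3 ov.py
```

```text
[ 0.53121823 -0.24984882  0.88802332  0.04863087  0.03370822  1.74607649
  0.06764504] 50.87998817875352
[[-4.0, -0.9], [-0.1, -1.0], [0.3, -1.6], [-0.5, -2.3], [0.0, -1.3], [-0.2, 1.2], [0.0, -0.0], [-1.4, 0.0], [-0.4, 2.2], [0.4, 0.8], [2.9, -0.6], [0.4, -2.2], [-0.5, -0.0], [-0.6, -0.1], [0.2, -1.7], [-1.2, -1.2], [1.1, 0.0], [2.3, -0.0]]
('c', 0, 0) [ 0.53575001 -0.19085163  0.095     ]
('c', 150, 0) [ 0.55225407 -0.17055787  0.24270166]
('c', 115, 0) [ 0.54840312 -0.17529308  0.20823794]
(36, 7) [0.00115399 0.00134494 0.00761114 0.00193893 0.00149921 0.01341417
 0.00108306]
```

View pics/ov2.png

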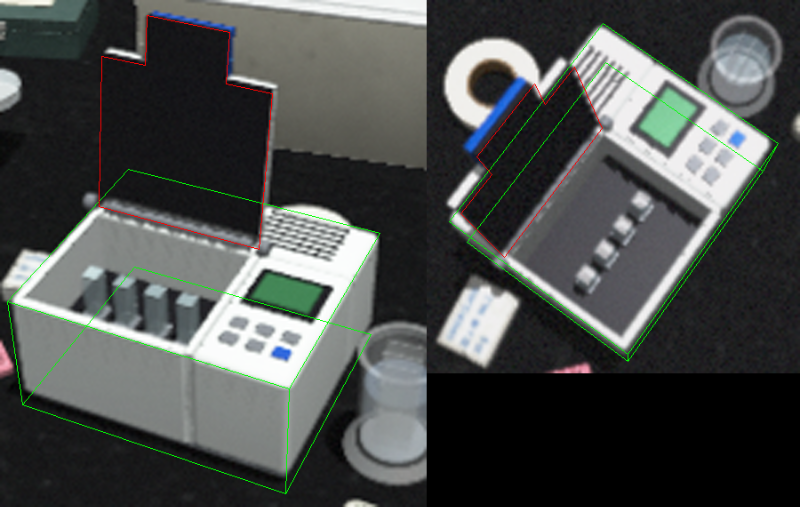

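Emit:
{"fn": "move_arm", "kwargs": {
  "commands": [
    [0, 0, 10, 0, 0, 8.5, 0],
    [0, 0, 10, 0, 0, 8.5, 0],
    [0, 0, 10, 0, 0, 8.5, 0],
    [15, 20, 0, 0, 0, 8.5, 0],
    [15, 20, 0, 6.6, -5.4, 0.9, 0],
    [20, 30, 0, 6.6, -5.4, 0, 0],
    [25, 35, 0, 6.6, -5.4, 0, 0],
    [25, 35, 0, 6.6, -5.4, 0, 0],
    [25, 35, 0, 6.6, -5.4, 0, 0],
    [20, 30, 0, 6.6, -5.4, 0, 0],
    [15, 20, 0, 6.6, -5.4, 0, 0],
    [0, 0, 0, 0, 0, 0, 0],
    [0, 0, 0, 0, 0, 0, 0]
  ]
}}

```text
time_s: 1.9
tcp_pos: [0.3454, -0.425, 0.2555]
eef_rot: [-179.9, 59.5, -129.1]
contact_force: [0.2, 0.0, 1.3]
gripper_width: 0.0005
```

```bash
python3 - <<'E'
from plant import *
from scipy.spatial.transform import Rotation as R
s=get_state();print(s['time_s'],s['joints'].round(1),s['tcp_pos'].round(4),s['eef_rot'].round(1),s['contact_force'].round(1),s['gripper_width']);print(R.from_euler('xyz',s['eef_rot'],degrees=True).as_matrix().round(3))
E
```

```text
1.9 [ -68.3   28.1   10.6  -50.9 -104.2   30.8] [ 0.3454 -0.425   0.2555] [-179.9   59.5 -129.1] [0.2 0.  1.3] 0.0004982465442207646
[[-0.32  -0.775  0.544]
 [-0.395  0.632  0.667]
 [-0.861 -0.001 -0.508]]
```

Emit:
{"fn": "move_arm", "kwargs": {
  "commands": [
    [0, 0, 30, 0, 0, 0, 0],
    [0, 0, 30, -6.6, 5.4, 0, 0],
    [20, 25, 5, -6.6, 5.4, 0, 0],
    [28, 34, 0, -6.6, 5.4, 0, 0],
    [28, 34, 0, -6.6, 5.4, 0, 0],
    [28, 34, 0, -6.6, 5.4, 0, 0],
    [28, 34, 0, -6.6, 5.4, 0, 0],
    [28, 34, 0, 0, 0, 0, 0],
    [28, 34, 0, 0, 0, 0, 0],
    [28, 34, 0, 0, 0, 0, 0],
    [28, 34, 0, 0, 0, 0, 0],
    [4, 7, -20, 0, 0, 0, 0],
    [0, 0, -35, 0, 0, 0, 0],
    [0, 0, -35, 0, 0, 0, 0],
    [0, 0, -15, 0, 0, 0, 0],
    [0, 0, 0, 0, 0, 0, 0],
    [0, 0, 0, 0, 0, 0, 0]
  ]
}}

```text
time_s: 3.6
tcp_pos: [0.5814, -0.1363, 0.2175]
eef_rot: [179.6, 12.5, -129.2]
contact_force: [0.9, -0.3, 1.9]
gripper_width: 0.0005
```

```bash
python3 - <<'E'
from ov import *
s=get_state();print(s['time_s'],s['joints'].round(1),s['tcp_pos'].round(4),s['eef_rot'].round(1),s['contact_force'].round(1))
q=[0.5312,-.24985,.888,.0486,.0337,1.746,.0676]
overlay("pics/ov3.png",q)
u=np.array([.631,.776]);d=s['tcp_pos'][:2]-[.5358,-.1909];print(d@u,d@[-.776,.631])
E
```

```text
3.7 [ -1.5  11.3  -9.8 -11.5 -62.  -32.9] [ 0.5813 -0.1363  0.2175] [ 179.6   12.5 -129.2] [-0.3  0.2  0.2]
0.07112118085503912 -0.0008811872895587748
```

View pics/ov3.png

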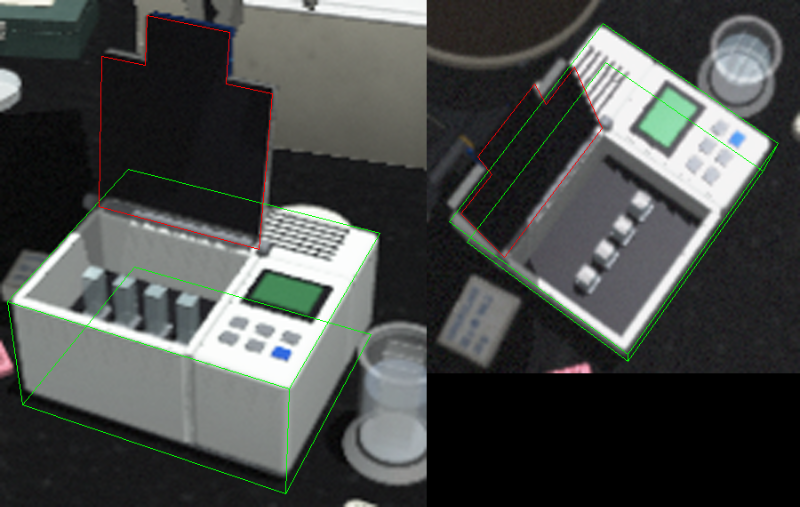

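Emit:
{"fn": "move_arm", "kwargs": {
  "commands": [
    [-3.1, -3.8, 0, 0, 0, 0, 0],
    [-3.1, -3.8, 0, 0, 0, 0, 0],
    [-3.1, -3.8, 0, 0, 0, 0, 0],
    [-3.1, -3.8, 0, 0, 0, 0, 0],
    [-3.1, -3.8, 0, 0, 0, 0, 0],
    [-3.1, -3.8, 0, 0, 0, 0, 0],
    [-3.1, -3.8, 0, 0, 0, 0, 0],
    [-3.1, -3.8, 0, 0, 0, 0, 0],
    [-3.1, -3.8, 0, 0, 0, 0, 0],
    [-3.1, -3.8, 0, 0, 0, 0, 0],
    [-3.1, -3.8, 0, 0, 0, 0, 0],
    [-3.1, -3.8, 0, 0, 0, 0, 0],
    [0, 0, 0, 0, 0, 0, 0],
    [0, 0, 0, 0, 0, 0, 0]
  ]
}}

```text
time_s: 5.1
tcp_pos: [0.5425, -0.1817, 0.2144]
eef_rot: [179.3, 12.4, -129.4]
contact_force: [1.0, 0.7, 0.1]
gripper_width: 0.0003
```

```bash
python3 - <<'E'
from ov import *
s=get_state();print(s['time_s'],s['joints'].round(1),s['tcp_pos'].round(4),s['eef_rot'].round(1),s['contact_force'].round(1))
u=np.array([.631,.776]);d=s['tcp_pos'][:2]-[.5358,-.1909];print(d@u,d@[-.776,.631])
q=[0.5312,-.24985,.888,.0486,.0337,1.45,.0676]
overlay("pics/ov4.png",q)
E
```

```text
5.2 [ -6.8  10.  -11.5 -12.2 -62.9 -27.5] [ 0.5426 -0.1815  0.2145] [ 179.3   12.4 -129.4] [ 0.5 -0.3  0.5]
0.011575024909697173 0.0005952220761254503
```

View pics/ov4.png

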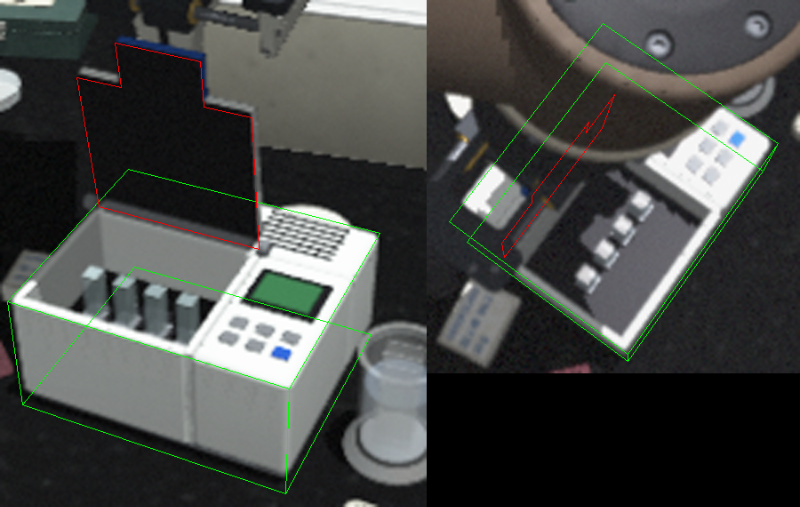

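Emit:
{"fn": "move_arm", "kwargs": {
  "commands": [
    [-2.5, -3.1, 0, 0, 0, 0, 0],
    [-2.5, -3.1, 0, 0, 0, 0, 0],
    [-2.5, -3.1, 0, 0, 0, 0, 0],
    [-2.5, -3.1, 0, 0, 0, 0, 0],
    [5, 6, 5, 0, 0, 0, 0],
    [3, 4, 40, 0, 0, 0, 0],
    [-5, -6, 40, 0, 0, 0, 0],
    [-20, -25, 0, 6.1, -4.9, 0, 0],
    [-20, -25, 0, 6.1, -4.9, 0, 0]
  ]
}}

```text
time_s: 6.1
tcp_pos: [0.4982, -0.2373, 0.3026]
eef_rot: [179.5, 28.3, -128.8]
contact_force: [-0.5, -2.4, -1.5]
gripper_width: 0.0003
```

```bash
cat > look.py <<'E'
from ov import *
import sys
s=get_state();print(s['time_s'],s['joints'].round(1),s['tcp_pos'].round(4),s['eef_rot'].round(1),s['contact_force'].round(1))
u=np.array([.631,.776]);d=s['tcp_pos'][:2]-[.5358,-.1909];print("u,v",d@u,d@[-.776,.631])
Z=C["scene"]["frame"]; cv2.imwrite(f"pics/raw_{s['time_s']:.2f}.png",Z)
# angle: blue/black tab match is left to the eye; overlay several candidate angles
def cand(name,angs):
    im=cv2.resize(Z[100:320,225:425],None,fx=3,fy=3,interpolation=cv2.INTER_CUBIC)[:600]
    for i,a in enumerate(angs):
        q=[0.5312,-.24985,.888,.0486,.0337,a,.0676]
        p=np.vstack([proj("scene",world(f,q)) for f in [K(115,63),K(115,30),K(150,30),K(150,-30),K(115,-30),K(115,-63)]])
        p=((p+.5-[225,100])*3).round().astype(int);col=[(0,0,255),(0,255,255),(0,255,0),(255,0,255)][i%4]
        cv2.polylines(im,[p],False,col,1);cv2.putText(im,f"{a}",tuple(int(x) for x in p[-1]+[4,4]),0,.45,col,1)
    cv2.imwrite(name,im)
if len(sys.argv)>2: cand(sys.argv[1],[float(x) for x in sys.argv[2:]])
E
python3 look.py pics/c5.png 1.4 1.3 1.2 1.1
```

```text
6.2 [-27.4   7.   -2.1 -28.4 -76.9  -7. ] [ 0.4916 -0.2473  0.2994] [ 179.1   28.1 -130.2] [ 1.   1.1 -0.2]
u,v -0.07162654814475838 -0.0012861256069598152
```

View pics/c5.png

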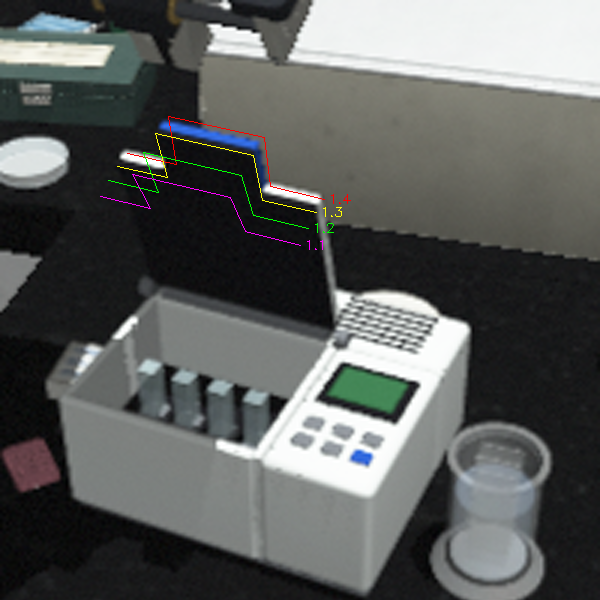

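Emit:
{"fn": "move_arm", "kwargs": {
  "commands": [
    [-18, -22, 0, 6.1, -4.9, 0, 0],
    [-18, -22, 0, 6.1, -4.9, 0, 0],
    [-18, -22, -10, 6.1, -4.9, 0, 0],
    [-12, -15, -30, 6.1, -4.9, 0, 0],
    [0, 0, -40, 0, 0, 0, 0],
    [8, 10, -40, 0, 0, 0, 0]
  ]
}}

```text
time_s: 6.8
tcp_pos: [0.436, -0.3134, 0.1764]
eef_rot: [178.1, 59.2, -130.5]
contact_force: [0.3, 0.9, 0.5]
gripper_width: 0.0005
```

```bash
python3 look.py pics/c6.png 1.2 1.1 1.0 0.9
```

```text
6.9 [-56.8  27.6  -2.2 -54.5 -89.5  33.1] [ 0.4367 -0.3085  0.1743] [ 177.1   59.4 -131.1] [ 0.9  1.4 -0. ]
u,v -0.15373576747778178 0.0026851012324605335
```

View pics/c6.png

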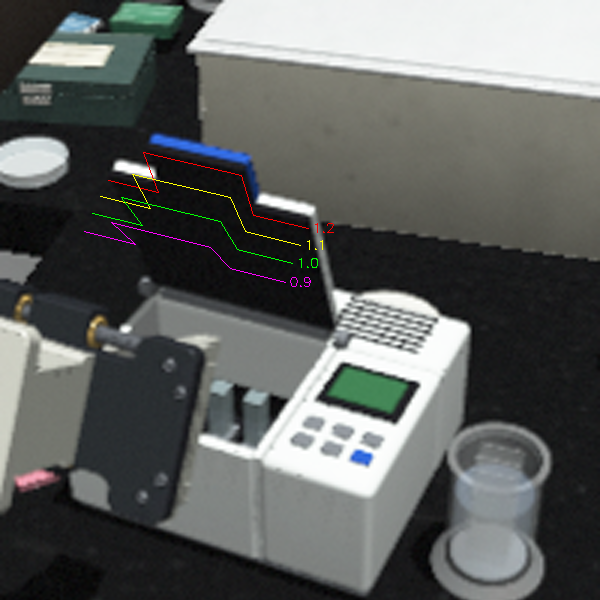

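Emit:
{"fn": "move_arm", "kwargs": {
  "commands": [
    [13, 16, 6, 0, 0, 0, 0],
    [13, 16, 6, 0, 0, 0, 0],
    [13, 16, 7, 0, 0, 0, 0],
    [13, 16, 7, 0, 0, 0, 0],
    [0, 0, 0, 0, 0, 0, 0],
    [0, 0, 0, 0, 0, 0, 0]
  ]
}}

```text
time_s: 7.5
tcp_pos: [0.4906, -0.2461, 0.2082]
eef_rot: [178.9, 59.2, -129.3]
contact_force: [-0.0, -0.8, 0.3]
gripper_width: 0.0008
```

```bash
python3 look.py pics/c7.png 1.2 1.1 1.0 0.9
```

```text
7.6 [-49.8  22.5  -4.4 -57.5 -85.6  28.1] [ 0.49   -0.2468  0.2067] [ 178.6   59.2 -129.6] [ 0.1  0.1 -0.3]
u,v -0.07223260643806968 0.0002893252894215843
```

View pics/c7.png

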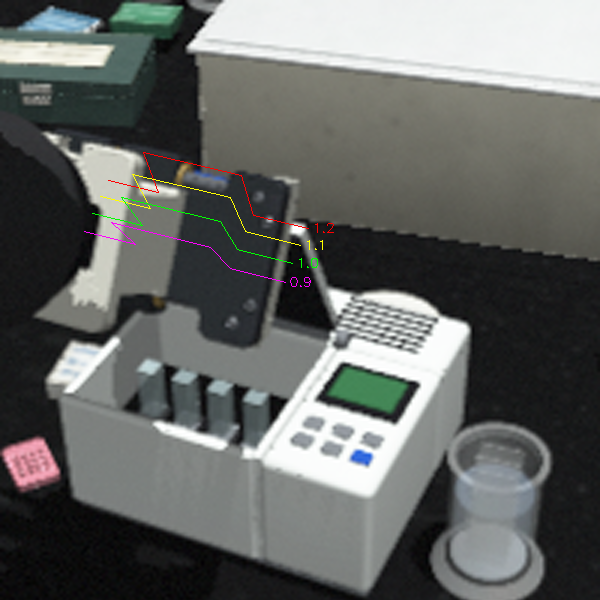

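Emit:
{"fn": "move_arm", "kwargs": {
  "commands": [
    [0, 0, 0, 0, 0, 0, 0],
    [0, 0, 0, 0, 0, 0, 0],
    [0, 0, 0, 0, 0, 0, 0],
    [0, 0, 0, 0, 0, 0, 0]
  ]
}}

```text
time_s: 8.0
tcp_pos: [0.4897, -0.2469, 0.2051]
eef_rot: [178.4, 59.2, -130.0]
contact_force: [0.1, -0.6, 0.3]
gripper_width: 0.0005
```

```bash
cat > ang.py <<'E'
from ov import *
import glob
Q=[0.5312,-.24985,.888,.0486,.0337,1,.0676]
def pts(a,y,n,ds):
    x,yy,yaw,hx,hy,_,_=Q
    P=np.array([[hx-d*np.cos(a)+n*np.sin(a),hy+y,.095+d*np.sin(a)+n*np.cos(a)] for d in ds])
    c,s=np.cos(yaw),np.sin(yaw);return np.c_[x+c*P[:,0]-s*P[:,1],yy+s*P[:,0]+c*P[:,1],P[:,2]]
def smp(I,P):
    p=proj("scene",P).astype(np.float32);return cv2.remap(I,p[None,:,0],p[None,:,1],cv2.INTER_LINEAR)[0].astype(float)
def angle(I):
    I=cv2.cvtColor(I,cv2.COLOR_BGR2GRAY);g=np.arange(0,1.78,.01);ds=np.linspace(.06,.113,25)
    sc=[np.median(smp(I,pts(a,-.063,.009,ds)))-np.median(smp(I,pts(a,-.063,-.006,ds))) for a in g]
    i=np.argsort(sc)[::-1][:4];return g[i].round(2),np.array(sc)[i].round(0)
if __name__=="__main__":
    s=get_state();print(s['time_s'],s['tcp_pos'].round(4),s['eef_rot'].round(1),s['contact_force'].round(1),s['moment'].round(3))
    u=np.array([.631,.776]);d=s['tcp_pos'][:2]-[.5358,-.1909];print("u,v",d@u,d@[-.776,.631])
    cv2.imwrite(f"pics/raw_{s['time_s']:.2f}.png",C["scene"]["frame"])
    for f in sorted(glob.glob("pics/raw_*.png"),key=lambda f:float(f[9:-4]))[-5:]:print(f,*angle(cv2.imread(f)))
E
python3 ang.py
```

```text
8.1 [ 0.4898 -0.2468  0.2052] [ 178.4   59.2 -130. ] [-0.6  0.9 -0.2] [-2.304  1.863 -0.038]
u,v -0.07241661128617555 0.0004308915970031932
pics/raw_6.20.png [1.26 1.27 1.28 1.25] [104. 104. 103. 100.]
pics/raw_6.90.png [1.19 1.2  1.18 1.21] [110. 107. 105. 102.]
pics/raw_7.60.png [1.08 1.07 1.06 1.09] [114. 114. 110. 109.]
pics/raw_8.10.png [1.03 1.04 1.02 1.05] [119. 117. 114. 109.]
```

Emit:
{"fn": "move_arm", "kwargs": {
  "commands": [
    [0, 0, 0, 0, 0, 0, 0],
    [0, 0, 0, 0, 0, 0, 0],
    [0, 0, 0, 0, 0, 0, 0]
  ]
}}

```text
time_s: 8.4
tcp_pos: [0.4899, -0.2466, 0.2054]
eef_rot: [178.4, 59.2, -129.9]
contact_force: [0.5, -0.4, 0.1]
gripper_width: 0.0004
```

```bash
python3 ang.py
```

```text
8.5 [ 0.4899 -0.2466  0.2054] [ 178.4   59.2 -129.9] [-0.2 -1.3 -0.5] [-2.409  1.888 -0.088]
u,v -0.07214273836869632 0.0004504248872714845
pics/raw_6.20.png [1.26 1.27 1.28 1.25] [104. 104. 103. 100.]
pics/raw_6.90.png [1.19 1.2  1.18 1.21] [110. 107. 105. 102.]
pics/raw_7.60.png [1.08 1.07 1.06 1.09] [114. 114. 110. 109.]
pics/raw_8.10.png [1.03 1.04 1.02 1.05] [119. 117. 114. 109.]
pics/raw_8.50.png [1.04 1.03 1.02 1.05] [118. 117. 111. 111.]
```

```bash
cat > plan.py <<'E'
import numpy as np,json
def T(a):
    c,s=np.cos(a),np.sin(a)
    if a>.53: k=np.array([-137*c,95+137*s])
    else: k=np.array([-150*c+11.25,95+150*s-6.6])
    return k-[4.8,8.2]
def rows(a0,a1,step):
    n=int(round((a0-a1)/step));g=np.linspace(a0,a1,n+1);p=np.array([T(a) for a in g]);w=np.c_[p[:,0]*.631,p[:,0]*.776,p[:,1]]
    r=np.diff(np.round(w,1),axis=0).round(1);return [[*map(float,x),0,0,0,0] for x in r],p[-1]
for a in((1.055,.70,.02),(.70,.34,.02),(.34,.16,.01),(.16,-.05,.0105)):
    r,e=rows(*a);print(a,len(r),e.round(1),json.dumps(r))
E
python3 plan.py
```

```text
(1.055, 0.7, 0.02) 18 [-109.6  175.1] [[-1.4, -1.8, -1.4, 0, 0, 0, 0], [-1.5, -1.8, -1.4, 0, 0, 0, 0], [-1.4, -1.7, -1.4, 0, 0, 0, 0], [-1.5, -1.8, -1.5, 0, 0, 0, 0], [-1.4, -1.7, -1.6, 0, 0, 0, 0], [-1.3, -1.7, -1.5, 0, 0, 0, 0], [-1.4, -1.7, -1.7, 0, 0, 0, 0], [-1.4, -1.6, -1.6, 0, 0, 0, 0], [-1.3, -1.7, -1.7, 0, 0, 0, 0], [-1.3, -1.6, -1.8, 0, 0, 0, 0], [-1.3, -1.5, -1.8, 0, 0, 0, 0], [-1.2, -1.6, -1.8, 0, 0, 0, 0], [-1.2, -1.5, -1.9, 0, 0, 0, 0], [-1.3, -1.5, -1.9, 0, 0, 0, 0], [-1.1, -1.4, -1.9, 0, 0, 0, 0], [-1.2, -1.5, -2.0, 0, 0, 0, 0], [-1.1, -1.4, -2.0, 0, 0, 0, 0], [-1.1, -1.3, -2.0, 0, 0, 0, 0]]
(0.7, 0.34, 0.02) 18 [-135.   130.2] [[-1.1, -1.4, -2.2, 0, 0, 0, 0], [-1.1, -1.3, -2.1, 0, 0, 0, 0], [-1.1, -1.3, -2.2, 0, 0, 0, 0], [-1.0, -1.2, -2.2, 0, 0, 0, 0], [-1.0, -1.3, -2.2, 0, 0, 0, 0], [-0.9, -1.2, -2.3, 0, 0, 0, 0], [-1.0, -1.1, -2.3, 0, 0, 0, 0], [-0.9, -1.1, -2.4, 0, 0, 0, 0], [-0.9, -1.1, -2.5, 0, 0, 0, 0], [-0.9, -1.1, -2.6, 0, 0, 0, 0], [-0.9, -1.1, -2.6, 0, 0, 0, 0], [-0.8, -1.1, -2.7, 0, 0, 0, 0], [-0.9, -1.0, -2.7, 0, 0, 0, 0], [-0.8, -1.0, -2.7, 0, 0, 0, 0],
[... 707 characters left out ...]
 0], [-0.2, -0.2, -1.5, 0, 0, 0, 0]]
(0.16, -0.05, 0.0105) 20 [-143.4   72.7] [[-0.1, -0.2, -1.6, 0, 0, 0, 0], [-0.2, -0.2, -1.5, 0, 0, 0, 0], [-0.1, -0.1, -1.6, 0, 0, 0, 0], [-0.1, -0.2, -1.5, 0, 0, 0, 0], [-0.1, -0.1, -1.6, 0, 0, 0, 0], [-0.1, -0.1, -1.6, 0, 0, 0, 0], [-0.1, -0.2, -1.5, 0, 0, 0, 0], [-0.1, -0.1, -1.6, 0, 0, 0, 0], [-0.1, 0.0, -1.6, 0, 0, 0, 0], [0.0, -0.1, -1.6, 0, 0, 0, 0], [-0.1, -0.1, -1.5, 0, 0, 0, 0], [0.0, 0.0, -1.6, 0, 0, 0, 0], [-0.1, -0.1, -1.6, 0, 0, 0, 0], [0.0, 0.0, -1.6, 0, 0, 0, 0], [0.0, 0.0, -1.5, 0, 0, 0, 0], [0.0, 0.0, -1.6, 0, 0, 0, 0], [0.0, 0.0, -1.6, 0, 0, 0, 0], [0.1, 0.1, -1.5, 0, 0, 0, 0], [0.0, 0.0, -1.6, 0, 0, 0, 0], [0.0, 0.1, -1.6, 0, 0, 0, 0]]
```

Emit:
{"fn": "move_arm", "kwargs": {
  "commands": [
    [-1.4, -1.8, -1.4, 0, 0, 0, 0],
    [-1.5, -1.8, -1.4, 0, 0, 0, 0],
    [-1.4, -1.7, -1.4, 0, 0, 0, 0],
    [-1.5, -1.8, -1.5, 0, 0, 0, 0],
    [-1.4, -1.7, -1.6, 0, 0, 0, 0],
    [-1.3, -1.7, -1.5, 0, 0, 0, 0],
    [-1.4, -1.7, -1.7, 0, 0, 0, 0],
    [-1.4, -1.6, -1.6, 0, 0, 0, 0],
    [-1.3, -1.7, -1.7, 0, 0, 0, 0],
    [-1.3, -1.6, -1.8, 0, 0, 0, 0],
    [-1.3, -1.5, -1.8, 0, 0, 0, 0],
    [-1.2, -1.6, -1.8, 0, 0, 0, 0],
    [-1.2, -1.5, -1.9, 0, 0, 0, 0],
    [-1.3, -1.5, -1.9, 0, 0, 0, 0],
    [-1.1, -1.4, -1.9, 0, 0, 0, 0],
    [-1.2, -1.5, -2.0, 0, 0, 0, 0],
    [-1.1, -1.4, -2.0, 0, 0, 0, 0],
    [-1.1, -1.3, -2.0, 0, 0, 0, 0]
  ]
}}

```text
time_s: 10.3
tcp_pos: [0.4664, -0.2755, 0.1744]
eef_rot: [178.4, 59.2, -129.9]
contact_force: [0.2, 0.4, -0.0]
gripper_width: 0.0004
```

```bash
python3 ang.py
```

```text
10.4 [ 0.4663 -0.2756  0.1742] [ 178.4   59.2 -130. ] [ 0.3 -1.6 -1. ] [-2.515  2.009  0.082]
u,v -0.10956565900653456 0.0004963468009617248
pics/raw_6.90.png [1.19 1.2  1.18 1.21] [110. 107. 105. 102.]
pics/raw_7.60.png [1.08 1.07 1.06 1.09] [114. 114. 110. 109.]
pics/raw_8.10.png [1.03 1.04 1.02 1.05] [119. 117. 114. 109.]
pics/raw_8.50.png [1.04 1.03 1.02 1.05] [118. 117. 111. 111.]
pics/raw_10.40.png [0.8  0.79 0.81 0.78] [225. 225. 224. 222.]
```

Emit:
{"fn": "move_arm", "kwargs": {
  "commands": [
    [0, 0, 0, 0, 0, 0, 0],
    [0, 0, 0, 0, 0, 0, 0],
    [0, 0, 0, 0, 0, 0, 0],
    [0, 0, 0, 0, 0, 0, 0]
  ]
}}

```text
time_s: 10.8
tcp_pos: [0.4665, -0.2753, 0.1746]
eef_rot: [178.4, 59.2, -129.9]
contact_force: [-1.5, 0.5, -1.6]
gripper_width: 0.0005
```

```bash
python3 ang.py | sed -n '1,2p;7,9p'; python3 - <<'E'
import sys;sys.argv=['x']
from look import *
cand("pics/c8.png",[0.9,0.8,0.7,0.6])
E
```

```text
10.9 [ 0.4665 -0.2753  0.1746] [ 178.4   59.2 -129.9] [ 0.5  0.3 -0.8] [-2.461  1.995  0.04 ]
u,v -0.10921964840222864 0.00045979292453006285
pics/raw_10.90.png [0.79 0.81 0.8  0.82] [231. 225. 224. 223.]
11.0 [-53.1  26.1  -4.2 -56.3 -86.3  32.3] [ 0.4665 -0.2753  0.1746] [ 178.4   59.2 -129.9] [-0.9 -0.7 -0.8]
u,v -0.10923931206583508 0.000481058004730176
```

View pics/c8.png

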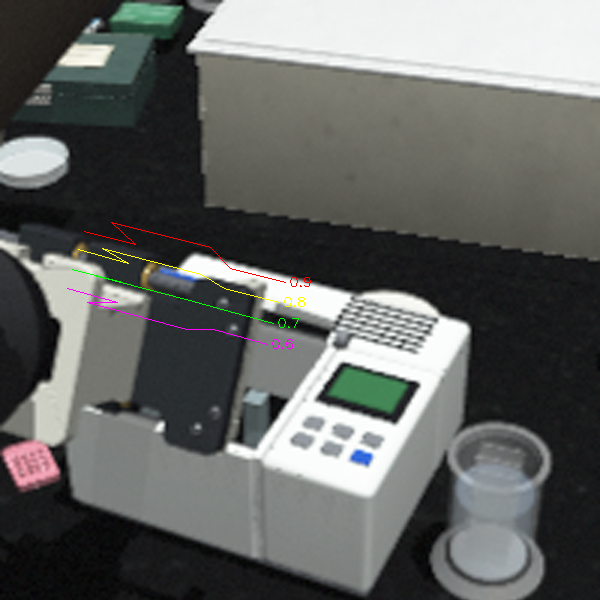

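Emit:
{"fn": "move_arm", "kwargs": {
  "commands": [
    [-1.1, -1.4, -2.2, 0, 0, 0, 0],
    [-1.1, -1.3, -2.1, 0, 0, 0, 0],
    [-1.1, -1.3, -2.2, 0, 0, 0, 0],
    [-1.0, -1.2, -2.2, 0, 0, 0, 0],
    [-1.0, -1.3, -2.2, 0, 0, 0, 0],
    [-0.9, -1.2, -2.3, 0, 0, 0, 0],
    [-1.0, -1.1, -2.3, 0, 0, 0, 0],
    [-0.9, -1.1, -2.4, 0, 0, 0, 0],
    [-0.9, -1.1, -2.5, 0, 0, 0, 0],
    [-0.9, -1.1, -2.6, 0, 0, 0, 0],
    [-0.9, -1.1, -2.6, 0, 0, 0, 0],
    [-0.8, -1.1, -2.7, 0, 0, 0, 0],
    [-0.9, -1.0, -2.7, 0, 0, 0, 0],
    [-0.8, -1.0, -2.7, 0, 0, 0, 0],
    [-0.7, -0.9, -2.8, 0, 0, 0, 0],
    [-0.7, -0.9, -2.8, 0, 0, 0, 0],
    [-0.7, -0.8, -2.8, 0, 0, 0, 0],
    [-0.7, -0.8, -2.8, 0, 0, 0, 0]
  ]
}}

```text
time_s: 12.8
tcp_pos: [0.4504, -0.2952, 0.1294]
eef_rot: [178.4, 59.2, -129.9]
contact_force: [0.3, -0.8, 0.7]
gripper_width: 0.0002
```

```bash
python3 ang.py| sed -n '1,2p;6,9p'
```

```text
12.9 [ 0.4503 -0.2952  0.1291] [ 178.4   59.2 -130. ] [-1.  -1.  -0.9] [-2.517  2.037 -0.057]
u,v -0.13486942949137842 0.0005462381752265004
pics/raw_11.00.png [0.79 0.8  0.81 0.82] [230. 223. 222. 222.]
pics/raw_12.90.png [0.45 0.46 0.48 0.47] [188. 185. 182. 182.]
```

Emit:
{"fn": "move_arm", "kwargs": {
  "commands": [
    [-0.3, -0.4, -1.4, 0, 0, 0, 0],
    [-0.3, -0.4, -1.4, 0, 0, 0, 0],
    [-0.3, -0.3, -1.4, 0, 0, 0, 0],
    [-0.3, -0.4, -1.5, 0, 0, 0, 0],
    [-0.2, -0.3, -1.4, 0, 0, 0, 0],
    [-0.3, -0.4, -1.4, 0, 0, 0, 0],
    [-0.3, -0.3, -1.5, 0, 0, 0, 0],
    [-0.2, -0.3, -1.4, 0, 0, 0, 0],
    [-0.2, -0.3, -1.5, 0, 0, 0, 0],
    [-0.3, -0.3, -1.4, 0, 0, 0, 0],
    [-0.2, -0.2, -1.5, 0, 0, 0, 0],
    [-0.2, -0.3, -1.5, 0, 0, 0, 0],
    [-0.2, -0.2, -1.4, 0, 0, 0, 0],
    [-0.2, -0.3, -1.5, 0, 0, 0, 0],
    [-0.2, -0.2, -1.5, 0, 0, 0, 0],
    [-0.2, -0.2, -1.4, 0, 0, 0, 0],
    [-0.1, -0.2, -1.5, 0, 0, 0, 0],
    [-0.2, -0.2, -1.5, 0, 0, 0, 0]
  ]
}}

```text
time_s: 14.7
tcp_pos: [0.4462, -0.3003, 0.1034]
eef_rot: [178.4, 59.2, -129.9]
contact_force: [0.4, -0.7, -0.7]
gripper_width: 0.0002
```

```bash
python3 ang.py| sed -n '1,2p;6,9p'
```

```text
14.8 [ 0.4462 -0.3003  0.1033] [ 178.4   59.2 -129.9] [ 0.2 -0.9 -0.3] [-2.575  2.168  0.018]
u,v -0.14144879245228992 0.0004919680346924075
pics/raw_12.90.png [0.45 0.46 0.48 0.47] [188. 185. 182. 182.]
pics/raw_14.80.png [0.26 0.25 0.27 0.24] [202. 200. 199. 191.]
```

Emit:
{"fn": "move_arm", "kwargs": {
  "commands": [
    [-0.1, -0.2, -1.6, 0, 0, 0, 0],
    [-0.2, -0.2, -1.5, 0, 0, 0, 0],
    [-0.1, -0.1, -1.6, 0, 0, 0, 0],
    [-0.1, -0.2, -1.5, 0, 0, 0, 0],
    [-0.1, -0.1, -1.6, 0, 0, 0, 0],
    [-0.1, -0.1, -1.6, 0, 0, 0, 0],
    [-0.1, -0.2, -1.5, 0, 0, 0, 0],
    [-0.1, -0.1, -1.6, 0, 0, 0, 0],
    [-0.1, 0.0, -1.6, 0, 0, 0, 0],
    [0.0, -0.1, -1.6, 0, 0, 0, 0],
    [-0.1, -0.1, -1.5, 0, 0, 0, 0],
    [0.0, 0.0, -1.6, 0, 0, 0, 0],
    [0, 0, -1.2, 0, 0, 0, 0],
    [0, 0, -1.2, 0, 0, 0, 0],
    [0, 0, -1.2, 0, 0, 0, 0],
    [0, 0, -1.2, 0, 0, 0, 0],
    [0, 0, -1.0, 0, 0, 0, 0],
    [0, 0, -1.0, 0, 0, 0, 0],
    [0, 0, -1.0, 0, 0, 0, 0],
    [0, 0, -1.0, 0, 0, 0, 0]
  ]
}}

```text
time_s: 16.8
tcp_pos: [0.4453, -0.3014, 0.076]
eef_rot: [178.4, 59.3, -129.9]
contact_force: [-0.7, 0.2, -0.1]
gripper_width: 0.0002
```

```bash
python3 ang.py| sed -n '1,2p;6,9p'
```

```text
16.9 [ 0.4452 -0.3015  0.0759] [ 178.4   59.3 -129.9] [0.3 0.2 0.2] [-2.297  1.846  0.035]
u,v -0.14299491362216982 0.0005661510841285242
pics/raw_14.80.png [0.26 0.25 0.27 0.24] [202. 200. 199. 191.]
pics/raw_16.90.png [0.1  0.11 0.12 0.09] [93. 83. 69. 68.]
```

Emit:
{"fn": "move_arm", "kwargs": {
  "commands": [
    [0, 0, -1.5, 0, 0, 0, 0],
    [0, 0, -1.5, 0, 0, 0, 0],
    [0, 0, -1.5, 0, 0, 0, 0],
    [0, 0, -1.5, 0, 0, 0, 0],
    [0, 0, -1.5, 0, 0, 0, 0],
    [0, 0, -1.5, 0, 0, 0, 0],
    [0, 0, 0, 0, 0, 0, 0],
    [0, 0, 0, 0, 0, 0, 0]
  ]
}}

```text
time_s: 17.7
tcp_pos: [0.4451, -0.3017, 0.0669]
eef_rot: [178.4, 59.2, -129.9]
contact_force: [-0.2, -1.0, 0.2]
gripper_width: 0.0006
```

```bash
python3 ang.py| sed -n '1,2p;6,9p'
```

```text
17.8 [ 0.4451 -0.3018  0.067 ] [ 178.4   59.2 -129.9] [1.3 0.  0.5] [-2.256  1.788 -0.004]
u,v -0.14322631904449729 0.00040357145416307453
pics/raw_16.90.png [0.1  0.11 0.12 0.09] [93. 83. 69. 68.]
pics/raw_17.80.png [0.85 0.86 0.87 0.84] [200. 200. 196. 194.]
```

Emit:
{"fn": "move_arm", "kwargs": {
  "commands": [
    [-3, -4, 0, 0, 0, 0, 0],
    [-6, -8, 0, 0, 0, 0, 0],
    [-12, -15, 0, 0, 0, 0, 0],
    [-15, -18, 0, 0, 0, 0, 0],
    [-15, -18, 0, 0, 0, 0, 0],
    [-15, -18, 10, 0, 0, 0, 0],
    [-5, -6, 25, 0, 0, 0, 0],
    [0, 0, 25, 0, 0, 0, 0],
    [0, 0, 25, 0, 0, 0, 0],
    [0, 0, 0, 0, 0, 0, 0],
    [0, 0, 0, 0, 0, 0, 0]
  ]
}}

```text
time_s: 18.9
tcp_pos: [0.3733, -0.3899, 0.1524]
eef_rot: [178.6, 59.2, -129.8]
contact_force: [0.5, 0.5, -0.9]
gripper_width: 0.0007
```

```bash
python3 ang.py| sed -n '1,2p;6,9p'; python3 - <<'E'
import sys;sys.argv=['x']
from look import *
cand("pics/c9.png",[0.0])
E
```

```text
19.0 [ 0.3734 -0.3889  0.1512] [ 178.3   59.3 -130.1] [-1.1 -0.3  0.3] [-2.241  1.894 -0.006]
u,v -0.256155738104912 0.0010811860282690152
pics/raw_17.80.png [0.85 0.86 0.87 0.84] [200. 200. 196. 194.]
pics/raw_19.00.png [0.12 0.13 0.16 0.15] [145. 145. 141. 137.]
19.1 [-64.4  33.    3.2 -50.6 -94.5  37.7] [ 0.3736 -0.3886  0.151 ] [ 178.2   59.3 -130.1] [-0.1  0.3  0.2]
u,v -0.2557205391720415 0.001100600921781619
```

View pics/c9.png

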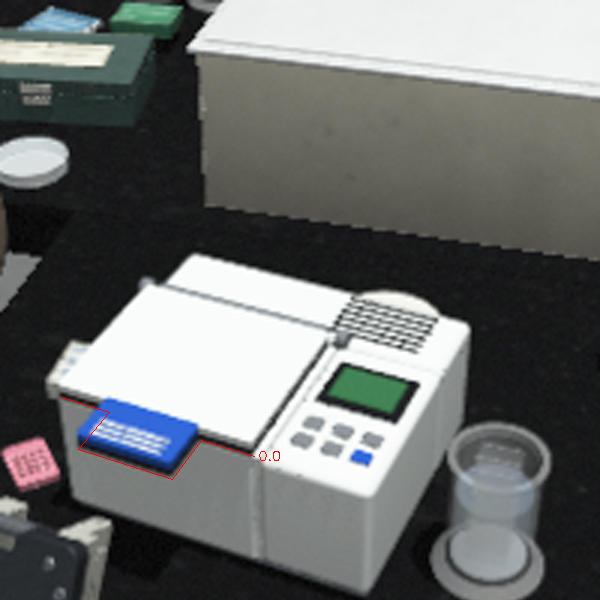

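The cover is flat and matches the drawn 0.0 outline, with the blue tab at (138,437). The other things stand where they were, and the arm is clear. I'll hand the job in.

```bash
python3 -c "
from plant import *
print(close_job())"
```

```text
the job is handed in; nothing more can be done
None
```

The cover is fully shut, and I handed the job in at about 19 s of the 61 s allowed. I pushed it from behind with the closed fingers until it tipped at about 1.3 rad. Then I brought the fingers round to the front and caught the tab from below at about 1.05 rad. I lowered it at about 0.2 rad/s, slowing to 0.1 rad/s towards the end, and drew the fingers down and away.

**Last checks:**
- **Cover:** the final picture shows it flat, on the drawn outline for 0 rad.
- **Load on the fingers:** the wrist moment was back at its no-load value before I withdrew. All force readings stayed within about 3 N.
- **Other things:** those in the final picture (jar, pink cassette, cover slip box, edge of the tape roll) looked unmoved. The timer and wax block were outside it, and I did not check them separately.

**Disagreement:** my image-based angle estimate read 0.05 to 0.12 rad off the outlines and finger positions. One reading, 0.85 rad at 17.8 s with the cover already down, was plainly false. For those moments I relied on the overlays, the finger position and the wrist moment instead.

I viewed 13 pictures, three over the budget of 10 and one past the extra one or two allowed.

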